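# Hang the soft-face mallet back on its sprung rack hook

### The arm

A 7-joint arm with a two-finger parallel gripper is mounted at the origin on the work surface. World frame = base frame: x ahead of the robot, y to its left, z up, the work surface at z = 0. Lengths are in m, angles in rad, forces in N, time in s.
With the tool pointing down it reaches from about 0.35 to 0.9 m from the base axis. Payload 8.1 kg.
Tool frame: the origin (TCP) lies between the finger pads; the fingertips stand ctrl.tips_ahead ahead of it and the grasp point (between the pads) lies 5 mm behind it (ctrl.tips_ahead is the distance from the TCP to the fingertips, in m); z points along the fingers, y is the direction in which the jaws open and shut (so a half turn about z gives the same grasp; the last joint's range is limited). The gripper opens to 92 mm and grips with 3 to 60 N. Pads are 19 mm wide; open, the fingers measure 130 mm over their backs; the gripper's body (75 mm by 190 mm) begins 47 mm behind the grasp point.
Start: joints at [-1.282, 0.434, 0.025, 1.573, -0.012, 1.134, -0.075], TCP at [0.239, 0.578, 0.241] pointing down, gripper open.
Joint ranges: [-2.62, 2.62], [-0.44, 2.09], [-1.27, 1.32], [0.08, 2.57], [-1.32, 4.46], [0.12, 2], [-2.74, 2.74]. Speed limits (rad/s): [2.22, 2.22, 3.01, 3.01, 3.14, 3.14, 3.14].

### API

Orientations are given as a unit quaternion [w, x, y, z].
In Python, from workcell import ctrl gives the robot as it stands.
- The arm moves only by the tool play_rows, never from a script. Its argument "targets" is a list of rows, each a list of 7 numbers: the shift along the tool's x, y, z in units of 25 mm (1.0 is 25 mm), then the turn, a rotation vector about the tool's x, y, z in units of 8 degrees (1.0 is 8 degrees), then the closure in counts, from 0 (fully open) to 255 (shut). In form: [[x, y, z, ax, ay, az, hand], ...]. A call has 1 to 12 rows; each row shifts and turns the commanded pose from where the row before left it, along the tool's axes as they then stand; what a row does not reach is not made up. A row lasts 1/10 s, in which the tool goes at most 50 mm and 8.59 degrees, less where a joint would pass 70% of its speed; a pose out of reach is approached as far as the arm can. A call is refused whole if a number of a shift passes 1 or a number of a turn 1, either way. A call with a gripper value outside its range is refused whole. The fingers move at their own pace and stop on an object; "force" is the grip in N (left out, the last holds). Time passes only in rows, so rows that do not move let the fingers close. It gives the time, the measured TCP pose, the force and the opening at its end, in the units of the state.
- ctrl.get_obs(): the state, without advancing time (a new reading comes with each control period).
- ctrl.grab_frame(name): name is "side" or "top"; returns the picture (480x640x3 uint8, blue, green, red); there is no depth.
- ctrl.camera_model(name): a dict with "fx", "fy", "cx", "cy" (pixels), "extrinsics" (4x4, takes a point from camera to world coordinates). Camera axes: x right, y down, z forward; pixel columns grow to the right and rows downward; lengths in m; the calibration is good to about 2 mm. A picture is of the moment at which its call begins. camera_model takes no time and is no camera call.
- ctrl.job_done(): hands the job in, once; it reports no verdict.
The state is a dict: "time": time; "joint_pos": joint angles; "qd": joint speeds; "joint_torque": joint torques, N m; "tcp_pos": TCP position; "tcp_rot": TCP orientation; "force": force on the tool from outside, world axes, zero at the start; "ft_torque": the same for the moment, N m; "width": opening from 0.0 (shut) to 1.0 (fully open).
Only numpy, scipy, OpenCV 4.12 (cv2) and the standard library are available. Lean on these libraries where they do the work, as an engineer would, in place of code of your own. Each camera call takes 0.05 s, during which the arm holds its last target.

### The job

Take the orange-faced mallet out of the blue caddy and hang it, handle down, on the empty yellow hook between the two hung tools, without knocking those tools. First bring its head over the hook's arms and, still holding it, set it down on them just in front of the catch so that they carry its weight; then slide it back through the sprung catch until its handle stays pressed against the red bumper, and let go without dropping it. Work by feel with light pressure, never more than about 20 N on the rack: the hook is not set exactly where it is measured.

Things in the scene. Friction and masses are not known exactly. Their poses are not given: they have to be found in the camera images.
- mallet_center (a point): Centre of the head of the mallet to hang (0.4 kg, upright in the caddy, head up). x across the head, y along it, z up. Mid-head is an aluminium block 32 (x) by 44 (y) by 44 mm high, to be gripped across x; this point is its centre, 22 mm above its flat underside. An orange face, 40 mm wide, 23 mm long, on each y end: head 90 mm long. Fits the hook either way round.
- mallet_foot (a point): Lower end of the mallet's black handle: straight, 20 mm in diameter, running 140 mm down from the middle of the head's underside. It stands 70 mm deep in the caddy's hole.
- caddy: Fixed blue block 100 (x) by 140 (y) by 80 mm high; origin at the centre of its underside. The mallet's handle stands in its middle hole, 26 mm wide and vertical. A punch and a chisel stand in holes 30 mm along +x and 48 mm to either side in y; they reach 105 mm above the table, 45 mm below the mallet's head.
- rack: Fixed rack 400 mm wide along its y; origin on the table right below the empty middle hook's nominal seat; its -x side is open, roughly towards the robot: tools come in along +x. Rail and posts lie 50 to 80 mm along +x of the origin, top at 180 mm. Hooks at y -100, 0 and +100 mm: each two level arms along x, 30 mm apart, their tops at 190 mm (nominal for the middle one).
- hook_seat (a point): Nominal seat of the empty yellow hook (axes as the rack's): middle of the head's underside when home, head along y on both arms. It is clamped in a slot: its real seat is up to 12 mm off in z and in x, unmeasured, to be felt or seen; sideways it is true. Arms' tops are level with it and, rubber-mounted, sink 1 mm per 5 N up to 2.5 mm; 6 mm lips at their tips, 67 to 73 mm in front (-x) of it.
- ball_l (a joint): Travel (m) of the left one of two sprung steel balls, the catch, between the yellow arms 15 mm below their tops and 8 mm in front (-x) of the real seat. They roll freely and leave 13 mm; the 20 mm handle, coming from -x, meets them 18 mm in front of the real seat and parts them by 0.0035 each with a push of about 3 N plus the head's friction on the arms.
- bumper (a joint): Travel (m) of the red bumper at the back of the yellow hook: 0 free, growing as the handle pushes it along +x (0.6 N per mm, end stop at 0.005). The handle meets it some 3 mm short of the real seat; once past the balls they keep the handle against it, at about 0.002 to 0.005.
- ballpein: Neighbour hung loosely on one outer hook (either side): ball-pein hammer, dark steel head 80 mm along y, 26 mm across and high, wooden handle 135 mm down. Origin at the middle of the head's underside, 190 mm above the table, z up. Some 15 mm is left beside the mallet's head when that is centred.
- tkey: Neighbour hung loosely on the other outer hook: T-handle socket key, red cross bar 80 mm along y, 16 mm thick, steel shank 135 mm down. Origin at the middle of the bar's underside, 190 mm above the table, z up. Some 15 mm is left beside the mallet's head when that is centred.
Things that resemble listed ones, but are neither listed nor needed, are in the scene too. Leave any purple look-alike of the part that bears mallet_center alone.

How it is judged:
On the way, in this order (a step that is already met when the one before it is completed fails the run):
1. the mallet is drawn out of the caddy, upright (z of mallet_center in the frame of caddy above 0.232 m and angle between mallet_center's own z axis and vertical below 0.3 rad), for 0.1 s.
2. still held, the head is set down on the yellow arms in front of the catch: the rack bears more than 2 N of it, with the catch balls not yet parted (contact force between mallet and rack above 2 N and contact force between the fingers and mallet above 2 N and value of joint ball_l below 0.0006 m and value of joint bumper below 0.0005 m and x of mallet_center in the frame of rack above -0.065 m and y of mallet_center in the frame of rack between -0.01 and 0.01 m and height (world z) of mallet_center between 0.196 and 0.227 m), for 0.2 s.
3. its handle is past the catch and pushes the bumper back by more than 1 mm (value of joint bumper above 0.001 m), for 0.2 s.
At the end, for the whole second after the job is handed in: The mallet hangs still and released on the middle hook: handle keeping the red bumper pushed back by more than 1 mm, head centre within 18 mm along x and 8 mm along y of the rack's origin and 196 to 227 mm above the table, within 0.12 rad of upright (value of joint bumper above 0.001 m and x of mallet_center in the frame of rack between -0.018 and 0.018 m and y of mallet_center in the frame of rack between -0.008 and 0.008 m and height (world z) of mallet_center between 0.196 and 0.227 m and angle between mallet_center's own z axis and vertical below 0.12 rad and linear speed of mallet below 0.02 m/s); the robot touches nothing.
It fails at once if the mallet presses on the rack with more than 25 N (contact force between mallet and rack above 25 N).
It fails at once if the mallet is let go before it is supported (it moves faster than 0.25 m/s, a drop of some 3 mm, while no finger touches it) (contact force between the fingers and mallet below 0.05 N and linear speed of mallet above 0.25 m/s).
It fails at once if a hung neighbour is knocked: moved more than 12 mm, or pushed with more than 4 N (distance of any of ballpein, tkey from where it was at the start of the episode above 0.012 m or contact force between any of mallet, the arm, the fingers and ballpein above 4 N or contact force between any of mallet, the arm, the fingers and tkey above 4 N).
It also fails if it takes over 72 s, if anything falls off the work surface, if the arm or the gripper's body presses on something with over 40 N, if the wrist force passes 120 N, or if a joint passes its speed limit or range.

## Working session

There is one attempt and no reset: what is moved stays moved. The work goes in short steps, Python scripts to look and compute and a tool call to move; the robot and the scene stay as the last step left them, time stands still between calls to the robot, and variables do not carry over. Pictures are saved under pics/ and viewed, and the job is handed in when it is done.

Besides the shell and the picture viewer there is one more tool, called after ">>>" in YAML: its name, and indented under it one key for each argument. play_rows: Moves the arm, as the interface text tells. Its arguments: {"type":"object","properties":{"targets":{"type":"array","items":{"type":"array","items":{"type":"number"}}},"force":{"type":"number"}},"required":["targets"]}

```bash
mkdir -p pics; python3 - <<'E'
from workcell import ctrl
import cv2
print(ctrl.get_obs(), ctrl.tips_ahead)
for n in("side","top"):
    im=ctrl.grab_frame(n); cv2.imwrite(f"pics/{n}0.png",im)
    m=ctrl.camera_model(n); print(n,m)
E
```

```text
{'time': 0.0, 'joint_pos': array([-1.28155859,  0.43522682,  0.02500284,  1.57412498, -0.01163742,
        1.13397279, -0.07511724]), 'qd': array([ 0.00073458, -0.00266386,  0.00040253, -0.00019295, -0.00016705,
        0.00039511,  0.00013425]), 'joint_torque': array([ 1.58648472e-04, -6.67870831e+01,  9.84844677e-01, -3.14451027e+01,
       -6.06913283e-02,  4.31149034e-02,  1.78792420e-04]), 'tcp_pos': array([0.23854665, 0.57714793, 0.23993211]), 'tcp_rot': array([-9.37024085e-05,  1.94731746e-01,  9.80856217e-01, -7.87644060e-04]), 'force': array([0.06566592, 0.28277621, 1.0376568 ]), 'ft_torque': array([0.03080039, 0.00063748, 0.07222724]), 'width': 0.998793385141033} 0.014
side {'fx': 576.1334414820248, 'fy': 576.1334414820248, 'cx': 333.3014268967605, 'cy': 242.34017198057987, 'extrinsics': array([[ 0.99666757, -0.05696711,  0.05838231,  0.38294171],
       [-0.08151514, -0.66921392,  0.73858515, -1.15106695],
       [-0.00300481, -0.74088291, -0.67162749,  1.06464901],
       [ 0.        ,  0.        ,  0.        ,  1.        ]])}
top {'fx': 457.5847557295734, 'fy': 457.5847557295734, 'cx': 322.9802300627985, 'cy': 239.7361945645619, 'extrinsics': array([[-0.02941264, -0.98586502,  0.16493954,  0.31628127],
       [-0.99944589,  0.02643356, -0.02022812, -0.09530507],
       [ 0.01558226, -0.16544311, -0.98609623,  1.02806381],
       [ 0.        ,  0.        ,  0.        ,  1.        ]])}
```

View pics/side0.png

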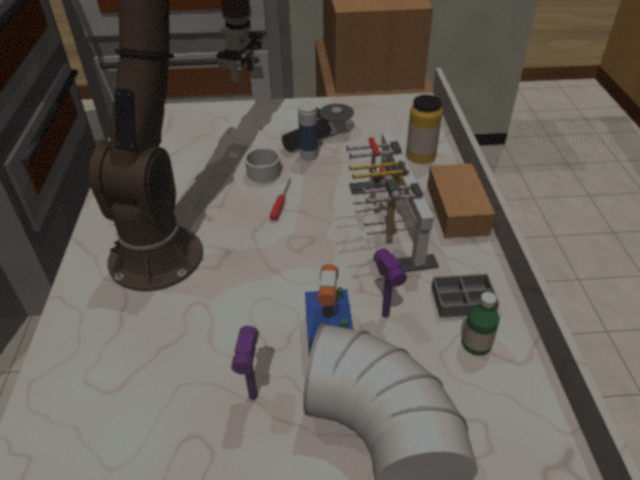

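View pics/top0.png

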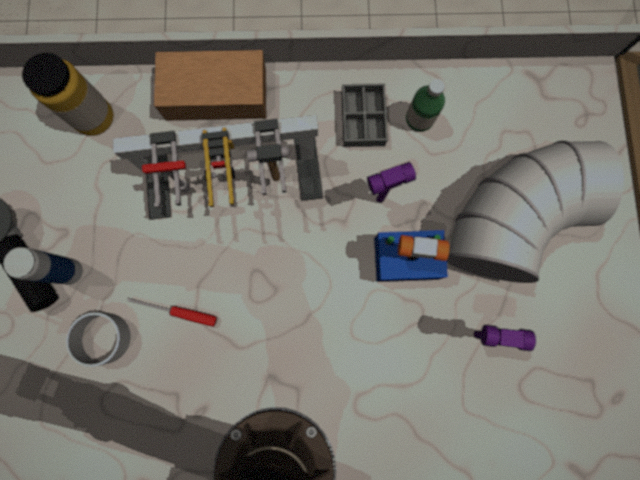

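```bash
python3 - <<'E'
import cv2
a=cv2.imread("pics/side0.png");b=cv2.imread("pics/top0.png")
f=lambda im,x0,y0,w,h,s:cv2.resize(im[y0:y0+h,x0:x0+w],None,fx=s,fy=s,interpolation=cv2.INTER_CUBIC)
cv2.imwrite("pics/c1.png",f(a,290,120,190,230,2.6))
cv2.imwrite("pics/c2.png",f(b,360,130,180,170,3.5))
cv2.imwrite("pics/c3.png",f(b,100,110,240,120,3.3))
E
```

```text
(no output)
```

View pics/c1.png

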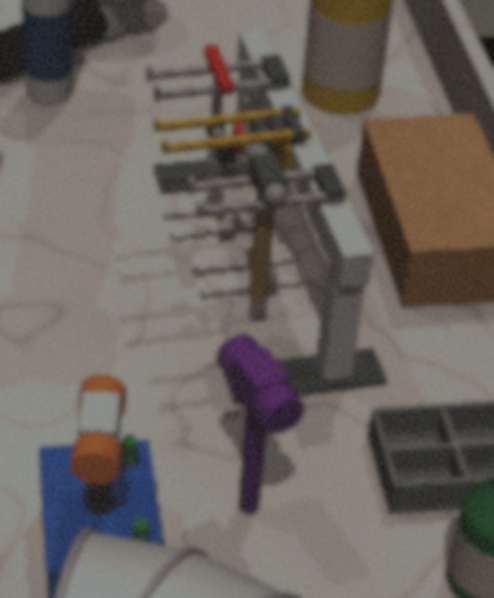

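View pics/c2.png

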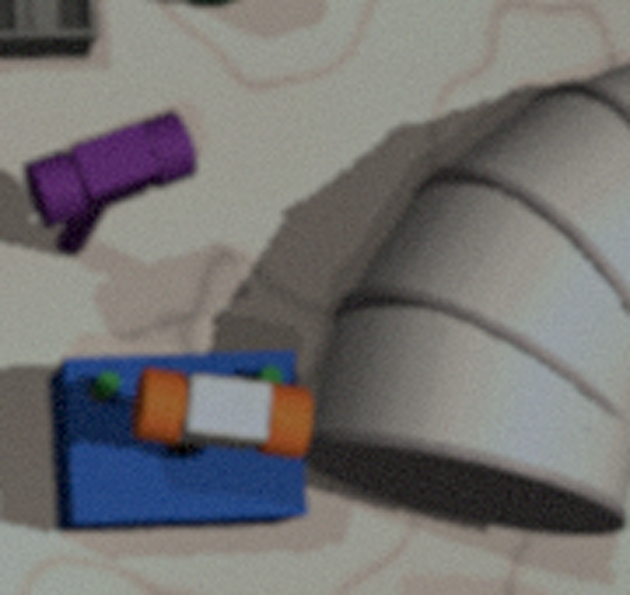

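View pics/c3.png

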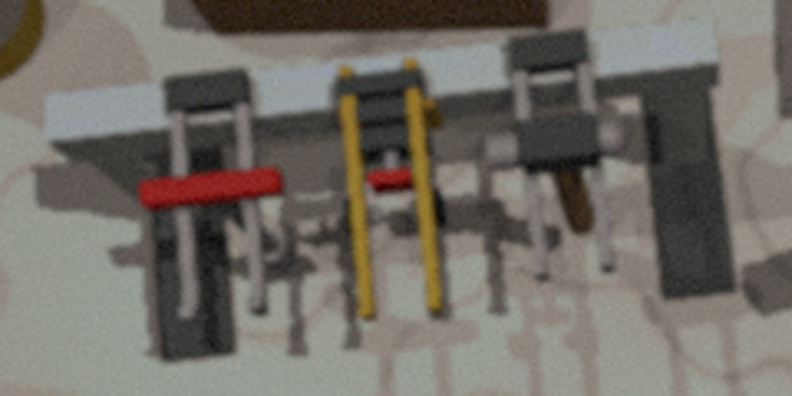

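```bash
cat > h.py <<'E'
import numpy as np, cv2
from workcell import ctrl
M={n:ctrl.camera_model(n) for n in("side","top")}
def ray(n,u,v):
    m=M[n];E=m["extrinsics"];d=E[:3,:3]@np.array([(u-m["cx"])/m["fx"],(v-m["cy"])/m["fy"],1]);return E[:3,3],d/np.linalg.norm(d)
def plane(n,u,v,z):
    o,d=ray(n,u,v);return o+d*(z-o[2])/d[2]
def tri(p,q):
    o1,d1=ray("side",*p);o2,d2=ray("top",*q)
    A=np.c_[d1,-d2];s=np.linalg.lstsq(A,o2-o1,rcond=None)[0]
    a,b=o1+s[0]*d1,o2+s[1]*d2;return (a+b)/2,np.linalg.norm(a-b)
def proj(n,P):
    m=M[n];E=m["extrinsics"];c=E[:3,:3].T@(np.asarray(P)-E[:3,3]);return np.array([m["fx"]*c[0]/c[2]+m["cx"],m["fy"]*c[1]/c[2]+m["cy"]])
E
python3 - <<'E'
from h import *
np.set_printoptions(precision=4,suppress=True)
ims={n:cv2.imread(f"pics/{n}0.png") for n in("side","top")}
def blobs(n,lo,hi,amin=15):
    h=cv2.cvtColor(cv2.GaussianBlur(ims[n],(3,3),0),cv2.COLOR_BGR2HSV)
    m=cv2.inRange(h,np.array(lo),np.array(hi))
    k,l,s,c=cv2.connectedComponentsWithStats(m)
    out=[]
    for i in range(1,k):
        if s[i,4]>=amin:
            pts=np.argwhere(l==i)[:,::-1].astype(np.float32)
            r=cv2.minAreaRect(pts); out.append((s[i].tolist(),c[i].round(1).tolist(),np.round(cv2.boxPoints(r),1).tolist()))
    return out
for n in ims:
    for nm,lo,hi in(("orange",(5,150,90),(14,255,255)),("yellow",(17,120,80),(32,255,255)),("red",(0,170,80),(3,255,255)),("red2",(174,150,80),(179,255,255)),("blue",(105,150,50),(125,255,255)),("purple",(130,100,40),(155,255,255))):
        for b in blobs(n,lo,hi): print(n,nm,*b)
E
```

```text
side orange [324, 265, 12, 5, 33] [329.2, 267.1] [[323.8999938964844, 268.0], [324.20001220703125, 264.70001220703125], [335.29998779296875, 265.70001220703125], [335.0, 269.0]]
side orange [320, 288, 16, 16, 208] [326.8, 295.2] [[320.0, 303.0], [320.0, 288.0], [335.0, 288.0], [335.0, 303.0]]
side yellow [411, 107, 32, 22, 438] [425.3, 118.3] [[409.79998779296875, 127.0], [411.20001220703125, 106.9000015258789], [442.1000061035156, 109.0999984741211], [440.70001220703125, 129.1999969482422]]
side yellow [408, 153, 26, 10, 164] [420.2, 157.9] [[407.5, 160.89999389648438], [408.3999938964844, 152.60000610351562], [433.29998779296875, 155.1999969482422], [432.3999938964844, 163.5]]
side yellow [351, 162, 44, 7, 97] [375.9, 165.2] [[350.79998779296875, 166.60000610351562], [393.79998779296875, 161.3000030517578], [394.20001220703125, 164.6999969482422], [351.29998779296875, 170.10000610351562]]
side yellow [354, 169, 49, 8, 128] [382.6, 173.0] [[353.8999938964844, 175.39999389648438], [401.79998779296875, 168.60000610351562], [402.29998779296875, 172.39999389648438], [354.5, 179.19999694
[... 2563 characters left out ...]
7578, 305.20001220703125], [215.60000610351562, 316.79998779296875], [213.1999969482422, 325.70001220703125]]
top blue [377, 231, 69, 49, 1923] [406.5, 260.7] [[376.70001220703125, 233.3000030517578], [443.6000061035156, 230.3000030517578], [445.70001220703125, 277.3999938964844], [378.79998779296875, 280.3999938964844]]
top purple [368, 163, 47, 32, 789] [391.2, 177.9] [[366.6000061035156, 178.0], [409.70001220703125, 160.6999969482422], [416.8999938964844, 178.8000030517578], [373.79998779296875, 196.10000610351562]]
top purple [484, 326, 51, 24, 828] [509.5, 337.8] [[482.8999938964844, 344.20001220703125], [485.1000061035156, 325.5], [535.5, 331.5], [533.2999877929688, 350.1000061035156]]
```

```bash
python3 - <<'E'
from h import *
np.set_printoptions(precision=4,suppress=True)
for p in((406,245.5),(442.8,250.1)): print("orange",plane("top",*p,0.19))
for p in((414.3,236.6),(437.7,237.4),(437.1,257.4),(413.4,255.7)): print("block",plane("top",*p,0.194))
print("blocktri",tri((328,280.5),(425.6,246.8)))
for p in((376.7,233.3),(443.6,230.3),(446.5,277.4),(378.8,280.4)): print("caddy",plane("top",*p,0.08))
for q in((45,93),(47,140),(716,18),(718,65)): print("rail",plane("top",q[0]/3.3+100,q[1]/3.3+110,0.18))
# tips
f=lambda q:(q[0]/3.3+100,q[1]/3.3+110)
g=lambda q:(q[0]/2.6+290,q[1]/2.6+120)
print("tipL",tri(g((157,125)),f((366,312))),"tipR",tri(g((166,147)),f((434,308))))
print("backR/L ends",tri(g((305,134)),f((412,65))),tri(g((289,113)),f((345,72))))
for a,b in(((366,312),(345,72)),((434,308),(412,65))):print("arms@.19",plane("top",*f(a),.19),plane("top",*f(b),.19))
print("bumper",plane("top",217.8,163.6,0.17),tri(g((240,131)),(217.8,163.6)))
print("tkey bar tri",tri(g((220,68)),(162.9,166.4)))
E
```

```text
orange [ 0.4415 -0.2665  0.19  ]
orange [ 0.431  -0.3345  0.19  ]
block [ 0.4571 -0.2821  0.194 ]
block [ 0.4545 -0.3256  0.194 ]
block [ 0.4171 -0.3218  0.194 ]
block [ 0.4215 -0.2782  0.194 ]
blocktri (array([ 0.4385, -0.3038,  0.1861]), np.float64(0.00026565683372402273))
caddy [ 0.4856 -0.2285  0.08  ]
caddy [ 0.4883 -0.3707  0.08  ]
caddy [ 0.3885 -0.3694  0.08  ]
caddy [ 0.3863 -0.228   0.08  ]
rail [0.6684 0.287  0.18  ]
rail [0.6395 0.2845 0.18  ]
rail [ 0.7064 -0.1082  0.18  ]
rail [ 0.6768 -0.1085  0.18  ]
tipL (array([0.5279, 0.0951, 0.1918]), np.float64(0.0011972250358818796)) tipR (array([0.5312, 0.057 , 0.1909]), np.float64(0.0022955015344212977))
backR/L ends (array([0.6755, 0.0703, 0.1896]), np.float64(0.0023914293442427836)) (array([0.6683, 0.1084, 0.1909]), np.float64(0.008249050201563928))
arms@.19 [0.5289 0.0955 0.19  ] [0.6732 0.1093 0.19  ]
arms@.19 [0.5303 0.0571 0.19  ] [0.6766 0.0704 0.19  ]
bumper [0.6157 0.0876 0.17  ] (array([0.6103, 0.0841, 0.1867]), np.float64(0.000767942459817731))
tkey bar tri (array([0.6032, 0.1846, 0.1976]), np.float64(0.00032533644659481117))
```

```bash
python3 - <<'E'
from h import *
im=cv2.imread("pics/top0.png")
h=cv2.cvtColor(cv2.GaussianBlur(im,(3,3),0),cv2.COLOR_BGR2HSV)
m=cv2.inRange(h,np.array((4,120,60)),np.array((16,255,255)))
w=cv2.inRange(h,np.array((0,0,95)),np.array((179,70,255)))
m[:, :395]=0;m[:,455:]=0;m[:230]=0;m[265:]=0
w[:, :410]=0;w[:,441:]=0;w[:231]=0;w[262:]=0
for nm,k in(("white",w),("or",m),("all",m|w)):
    k=cv2.morphologyEx(k,cv2.MORPH_OPEN,np.ones((3,3),np.uint8))
    p=np.argwhere(k)[:,::-1].astype(np.float32)
    r=cv2.minAreaRect(p);c=p.mean(0)
    ev=np.linalg.svd(p-c,full_matrices=False)[2][0]
    print(nm,len(p),c,r,np.degrees(np.arctan2(ev[1],ev[0])),plane("top",*c,.193))
cv2.imwrite("pics/c4.png",cv2.resize(np.hstack([im[225:270,390:460],cv2.cvtColor(m|w,cv2.COLOR_GRAY2BGR)[225:270,390:460]]),None,fx=5.5,fy=5.5,interpolation=cv2.INTER_NEAREST))
E
```

```text
white 408 [425.04413 245.96078] ((424.94512939453125, 245.993896484375), (23.742782592773438, 17.227319717407227), 6.340191841125488) 8.450698 [ 0.43919857 -0.30116813  0.193     ]
or 478 [423.4205  247.79498] ((424.11279296875, 248.0128936767578), (50.812095642089844, 19.75710678100586), 6.519801616668701) 6.4273124 [ 0.43584916 -0.29792361  0.193     ]
all 886 [424.16818 246.95033] ((424.1455078125, 247.35107421875), (50.685428619384766, 20.244874954223633), 5.04245138168335) 6.3238072 [ 0.43739096 -0.29941713  0.193     ]
```

View pics/c4.png

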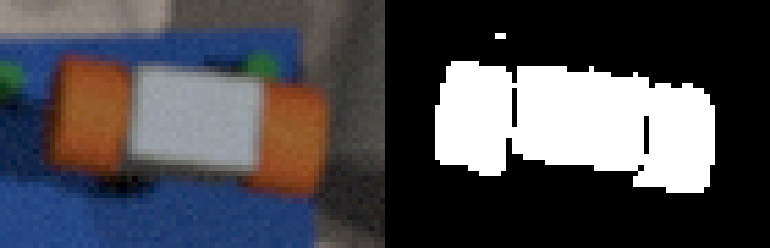

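>>> play_rows:
  targets:
    - [0,0,-0.5,0,0,0.9,0]
    - [0,0,-0.5,0,0,0.9,0]
    - [0,0,-0.5,0,0,0.9,0]
    - [0,0,-0.5,0,0,0.9,0]
    - [0,0,-0.5,0,0,0.9,0]
    - [0,0,-0.5,0,0,0.9,0]
    - [0,0,-0.5,0,0,0.9,0]
    - [0,0,-0.5,0,0,0.9,0]
    - [0,0,-0.5,0,0,0.9,0]
    - [0,0,-0.5,0,0,0.9,0]

```text
time: 1.1
tcp_pos: [0.2385, 0.5774, 0.3658]
tcp_rot: [0.0, 0.736, 0.677, -0.0]
force: [-0.0, -0.4, -0.7]
width: 0.997
```

>>> play_rows:
  targets:
    - [-0.8,1,0,0,0,0,0]
    - [-1,0.8,0,0,0,0,0]
    - [-1,0.8,0,0,0,0,0]
    - [-1,0.8,0,0,0,0,0]
    - [-1,0.8,0,0,0,0,0]
    - [-1,0.8,0,0,0,0,0]
    - [-1,0.6,0,0,0,0,0]
    - [-1,0.6,0,0,0,0,0]
    - [-1,0.6,0,0,0,0,0]
    - [-1,0.6,0,0,0,0,0]
    - [-1,0.6,0,0,0,0,0]
    - [-1,0.6,0,0,0,0,0]

```text
time: 2.3
tcp_pos: [0.4303, 0.2656, 0.3655]
tcp_rot: [-0.0, 0.734, 0.679, -0.0]
force: [1.0, 0.4, -0.2]
width: 1.003
```

```bash
python3 - <<'E'
from h import *
o=ctrl.get_obs();print(o["joint_pos"].round(3),o["tcp_pos"])
E
```

```text
[-1.054  0.149  0.468  1.681 -0.069  1.329 -0.652] [0.43032894 0.26558012 0.36549442]
```

>>> play_rows:
  targets:
    - [-1,0,0,0,0,0,0]
    - [-1,0,0,0,0,0,0]
    - [-1,0,0,0,0,0,0]
    - [-1,0,0,0,0,0,0]
    - [-1,0,0,0,0,0,0]
    - [-1,0,0,0,0,0,0]
    - [-1,0,0,0,0,0,0]
    - [-1,0,0,0,0,0,0]
    - [-1,0,0,0,0,0,0]
    - [-1,0,0,0,0,0,0]
    - [-1,0,0,0,0,0,0]
    - [-1,0,0,0,0,0,0]

```text
time: 3.5
tcp_pos: [0.4061, -0.0334, 0.3656]
tcp_rot: [-0.0, 0.734, 0.679, 0.0]
force: [-0.4, -0.4, -0.9]
width: 1.0
```

```bash
python3 - <<'E'
from h import *
o=ctrl.get_obs();print(o["joint_pos"].round(3),o["tcp_pos"])
E
```

```text
[-0.795 -0.087  0.707  1.884  0.057  1.324 -0.181] [ 0.40609345 -0.03341495  0.36558731]
```

>>> play_rows:
  targets:
    - [-0.9,0.2,0,0,0,0,0]
    - [-0.9,0.2,0,0,0,0,0]
    - [-0.9,0.2,0,0,0,0,0]
    - [-0.9,0.2,0,0,0,0,0]
    - [-0.9,0.2,0,0,0,0,0]
    - [-0.9,0.2,0,0,0,0,0]
    - [-0.9,0.2,0,0,0,0,0]
    - [-0.9,0.2,0,0,0,0,0]
    - [-0.9,0.2,0,0,0,0,0]
    - [-0.9,0.2,0,0,0,0,0]
    - [-0.9,0.1,0,0,0,0,0]
    - [-0.6,0,0,0,0,0.44,0]

```text
time: 4.7
tcp_pos: [0.4382, -0.2994, 0.3655]
tcp_rot: [-0.0, 0.755, 0.656, -0.0]
force: [0.1, 0.0, 0.7]
width: 1.0
```

```bash
python3 - <<'E'
from h import *
o=ctrl.get_obs();print(o["joint_pos"].round(3),o["tcp_pos"])
cv2.imwrite("pics/side1.png",ctrl.grab_frame("side"))
E
```

```text
[-0.294  0.273  1.045  1.652 -0.24   1.357  0.646] [ 0.43819908 -0.2993717   0.36547371]
```

View pics/side1.png

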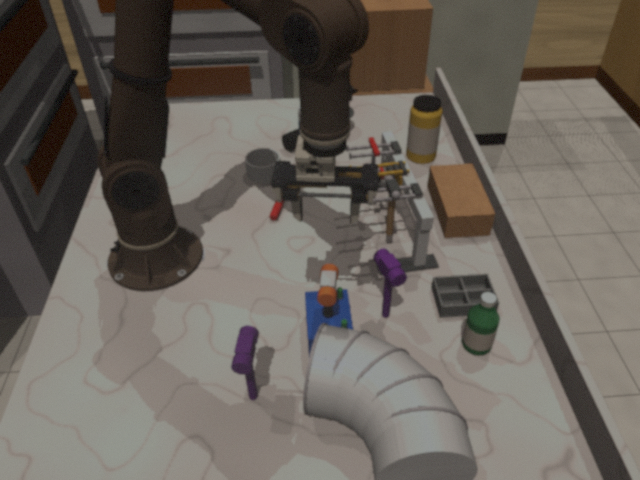

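>>> play_rows:
  targets:
    - [0,0,0.8,0,0,0,0]
    - [0,0,0.8,0,0,0,0]
    - [0,0,0.8,0,0,0,0]
    - [0,0,0.8,0,0,0,0]
    - [0,0,0.8,0,0,0,0]
    - [0,0,0.8,0,0,0,0]
    - [0,0,0.8,0,0,0,0]
    - [0,0,0.8,0,0,0,0]
    - [0,0,0.8,0,0,0,0]
    - [0,0,0.54,0,0,0,0]
    - [0,0,0,0,0,0,0]

```text
time: 5.85
tcp_pos: [0.438, -0.2968, 0.1709]
tcp_rot: [-0.001, 0.754, 0.657, -0.0]
force: [-0.4, -0.4, 0.5]
width: 0.995
```

```bash
python3 - <<'E'
from h import *
o=ctrl.get_obs();print(o["joint_pos"].round(3),o["tcp_pos"],o["force"])
a=ctrl.grab_frame("side");b=ctrl.grab_frame("top")
f=lambda im,x0,y0,w,h,s:cv2.resize(im[y0:y0+h,x0:x0+w],None,fx=s,fy=s,interpolation=cv2.INTER_CUBIC)
cv2.imwrite("pics/c5.png",np.hstack([f(a,260,220,140,140,2.8),f(b,350,180,140,140,2.8)]))
E
```

```text
[-0.151  0.466  0.905  1.941 -0.448  0.952  0.832] [ 0.4379781  -0.29682879  0.17086135] [-0.36287425 -0.42321297  0.46373605]
```

View pics/c5.png

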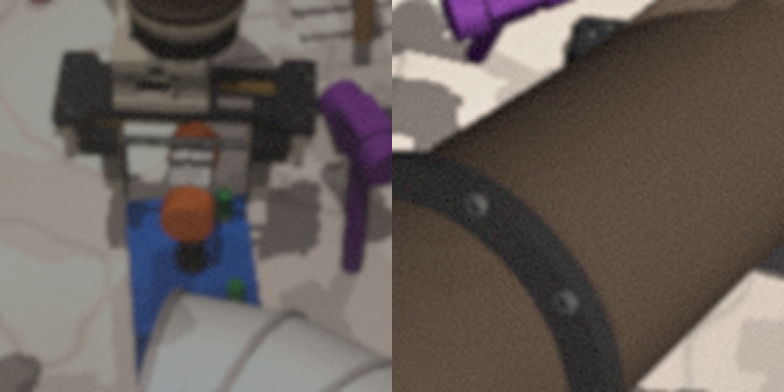

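>>> play_rows:
  targets:
    - [-0.13,0,0,0,0,0,0]
    - [0,0,0,0,0,0,80]
    - [0,0,0,0,0,0,130]
    - [0,0,0,0,0,0,160]
    - [0,0,0,0,0,0,180]
    - [0,0,0,0,0,0,200]
    - [0,0,0,0,0,0,255]
    - [0,0,0,0,0,0,255]
    - [0,0,0,0,0,0,255]
  force: 30

```text
time: 6.85
tcp_pos: [0.4384, -0.3012, 0.1722]
tcp_rot: [0.0, 0.755, 0.656, 0.0]
force: [-0.9, 0.4, -0.3]
width: 0.353
```

```bash
python3 - <<'E'
from h import *
o=ctrl.get_obs();print(o["tcp_pos"],o["tcp_rot"],o["force"],o["ft_torque"],o["width"]*92)
E
```

```text
[ 0.43839787 -0.30123959  0.17222151] [1.29797114e-05 7.54518760e-01 6.56278478e-01 1.86369400e-05] [-0.94610725  0.40782556 -0.33813799] [-0.05433837  0.63442786  0.00683444] 32.501212626786106
```

>>> play_rows:
  targets:
    - [0,0,-0.2,0,0,0,255]
    - [0,0,-0.5,0,0,0,255]
    - [0,0,-0.5,0,0,0,255]
    - [0,0,-0.5,0,0,0,255]
    - [0,0,-0.5,0,0,0,255]
    - [0,0,-0.5,0,0,0,255]
    - [0,0,-0.5,0,0,0,255]
    - [0,0,-0.5,0,0,0,255]
    - [0,0,-0.5,0,0,0,255]
    - [0,0,-0.5,0,0,0,255]
    - [0,0,-0.5,0,0,0,255]
    - [0,0,0,0,0,0,255]

```text
time: 8.05
tcp_pos: [0.4389, -0.3019, 0.304]
tcp_rot: [0.001, 0.755, 0.656, 0.001]
force: [0.1, 0.4, -3.8]
width: 0.345
```

```bash
python3 - <<'E'
from h import *
o=ctrl.get_obs();print(o["joint_pos"].round(3),o["tcp_pos"],o["tcp_rot"],o["force"],o["ft_torque"],o["width"]*92)
a=ctrl.grab_frame("side")
cv2.imwrite("pics/c6.png",cv2.resize(a[130:370,220:440],None,fx=2.5,fy=2.5,interpolation=cv2.INTER_CUBIC))
E
```

```text
[-0.257  0.322  1.018  1.757 -0.292  1.222  0.7  ] [ 0.43893615 -0.30194791  0.30398414] [1.20046543e-03 7.54552753e-01 6.56238088e-01 5.22389139e-04] [ 0.11750535  0.35190286 -3.76283712] [-0.10248952  0.03246783  0.03517445] 31.74665127005241
```

View pics/c6.png

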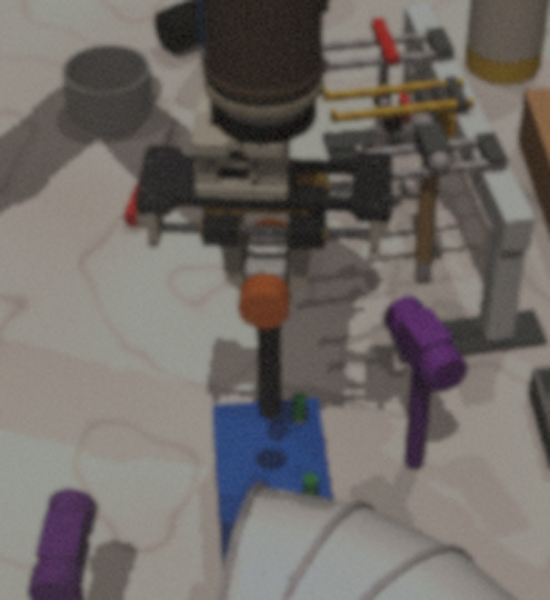

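>>> play_rows:
  targets:
    - [0.4,0,0,0,0,-0.56,255]
    - [0.8,0,0,0,0,-0.56,255]
    - [0.8,0,0,0,0,-0.56,255]
    - [0.9,0.2,0,0,0,0,255]
    - [0.9,0.2,0,0,0,0,255]
    - [0.9,0.2,0,0,0,0,255]
    - [0.9,0.2,0,0,0,0,255]
    - [0.9,0.2,0,0,0,0,255]
    - [0.9,0.2,0,0,0,0,255]
    - [0.9,0.2,0,0,0,0,255]
    - [0.9,0.2,0,0,0,0,255]
    - [0.9,0.2,0,0,0,0,255]

```text
time: 9.3
tcp_pos: [0.4657, -0.0446, 0.3017]
tcp_rot: [-0.0, 0.673, 0.74, -0.0]
force: [0.8, -0.4, -4.3]
width: 0.346
```

```bash
cat > st.py <<'E'
from h import *
np.set_printoptions(precision=4,suppress=True)
O=np.array([.6081,.0828]);Y=.095
c,s=np.cos(Y),np.sin(Y)
def st():
    o=ctrl.get_obs();q=o["tcp_rot"];p=o["tcp_pos"]
    from scipy.spatial.transform import Rotation as R
    r=R.from_quat([q[1],q[2],q[3],q[0]]).as_matrix()
    d=p[:2]-O
    f=o["force"]
    print("t",o["time"],"tcp",p,"rack xy",(c*d[0]+s*d[1]).round(4),(-s*d[0]+c*d[1]).round(4),"ytool deg",np.degrees(np.arctan2(r[1,1],r[0,1])).round(2),"zt",r[:,2],"F rack",np.round([c*f[0]+s*f[1],-s*f[0]+c*f[1],f[2]],2),"T",o["ft_torque"],"w",round(o["width"]*92,1))
    return o,r
E
python3 -c "
from st import *
o,r=st();print(o['joint_pos'])"
```

```text
t 9.3 tcp [ 0.4657 -0.0446  0.3017] rack xy -0.1538 -0.1133 ytool deg 5.46 zt [-0.0009  0.     -1.    ] F rack [ 0.72 -0.51 -4.32] T [-0.0979  0.0493  0.0421] w 31.8
[-0.7864  0.1338  0.886   1.8927 -0.1125  1.1671  0.2349]
```

>>> play_rows:
  targets:
    - [0.8,0,0.3,0,0,0,255]
    - [0.8,0,0.4,0,0,0,255]
    - [0.8,0,0.4,0,0,0,255]
    - [0.8,0,0.4,0,0,0,255]
    - [0.8,0,0.4,0,0,0,255]
    - [0.2,0,0.3,0,0,0,255]
    - [0,0,0,0,0,0,255]
    - [0,0,0,0,0,0,255]

```text
time: 10.1
tcp_pos: [0.4561, 0.0579, 0.2472]
tcp_rot: [0.0, 0.673, 0.74, -0.0]
force: [0.3, 0.4, -3.6]
width: 0.346
```

```bash
python3 -c "
from st import *
o,r=st()
a=ctrl.grab_frame('side');b=ctrl.grab_frame('top')
cv2.imwrite('pics/side2.png',a);cv2.imwrite('pics/top2.png',b)
f=lambda im,x0,y0,w,h,s:cv2.resize(im[y0:y0+h,x0:x0+w],None,fx=s,fy=s,interpolation=cv2.INTER_CUBIC)
cv2.imwrite('pics/c7.png',f(a,270,100,180,160,4))
cv2.imwrite('pics/c8.png',f(b,100,100,240,150,3.3))
"
```

```text
t 10.1 tcp [0.4561 0.0579 0.2472] rack xy -0.1536 -0.0103 ytool deg 5.41 zt [-0.0002 -0.0007 -1.    ] F rack [ 0.32  0.34 -3.56] T [-0.1064  0.1078 -0.0037] w 31.8
```

View pics/c7.png

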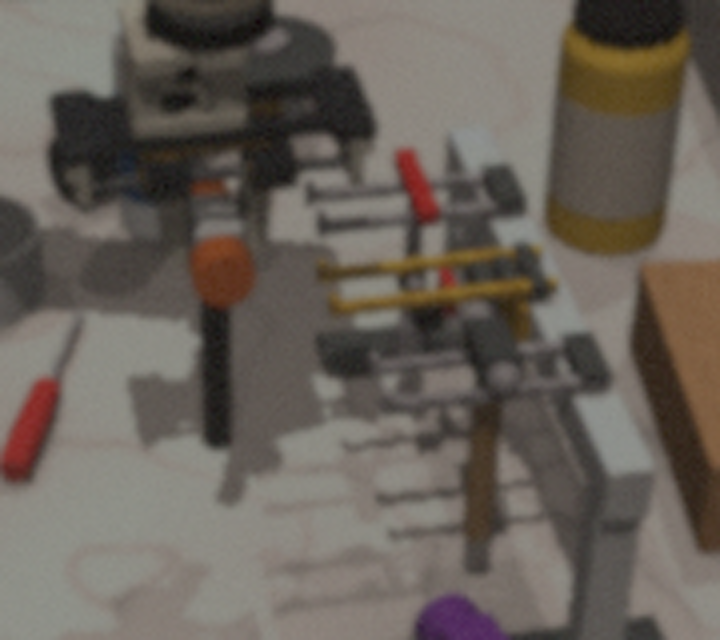

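View pics/c8.png

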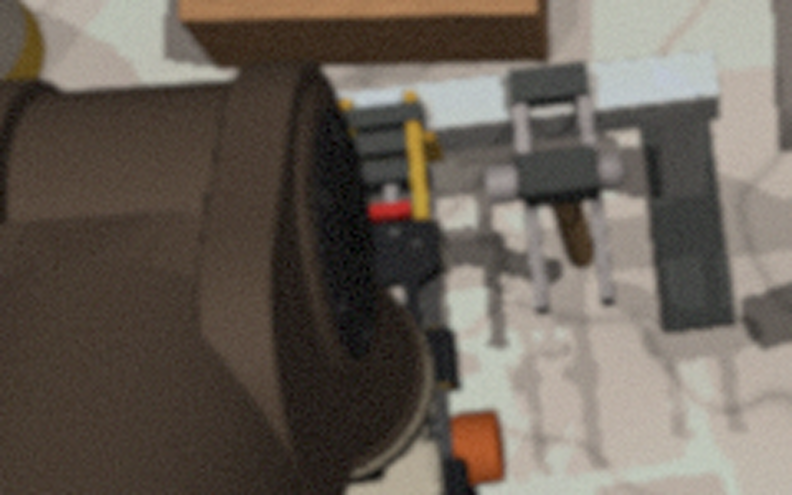

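```bash
python3 -c "
from st import *
rk=lambda P:(round(c*(P[0]-O[0])+s*(P[1]-O[1]),4),round(-s*(P[0]-O[0])+c*(P[1]-O[1]),4))
print('foot',rk(plane('side',217/4+270,443/4+100,.085)))
for z in (.247,.262): print('end',rk(plane('top',252.4,234.8,z)))
print('inner edge',rk(plane('top',237.5,237,.265)))
g=lambda q:(q[0]/4+270,q[1]/4+100)
f=lambda q:(q[0]/3.3+100,q[1]/3.3+100)
for nm,p in (('tipL',(323,268)),('tipR',(335,303))):
  for z in(.185,.19,.195,.2): print(nm,z,rk(plane('side',*g(p),z)))
f0=lambda q:(q[0]/3.3+100,q[1]/3.3+110)
for z in(.185,.19,.195,.2): print('top tips',z,rk(plane('top',*f0((366,314)),z)),rk(plane('top',*f0((434,310)),z)))
print('gray tips side',rk(plane('side',*g((310,192)),.193)),rk(plane('side',*g((322,222)),.193)),rk(plane('side',*g((374,361)),.193)))
print('gray tips top',[rk(plane('top',*f0(q),.193)) for q in((187,315),(257,310),(542,276),(606,268))])
"
```

```text
foot (np.float64(-0.1559), np.float64(-0.0134))
end (np.float64(-0.1554), np.float64(-0.0578))
end (np.float64(-0.1584), np.float64(-0.0596))
inner edge (np.float64(-0.1596), np.float64(-0.0347))
tipL 0.185 (np.float64(-0.0754), np.float64(0.0338))
tipL 0.19 (np.float64(-0.0769), np.float64(0.0268))
tipL 0.195 (np.float64(-0.0784), np.float64(0.0197))
tipL 0.2 (np.float64(-0.0799), np.float64(0.0126))
tipR 0.185 (np.float64(-0.0755), np.float64(-0.0065))
tipR 0.19 (np.float64(-0.077), np.float64(-0.0133))
tipR 0.195 (np.float64(-0.0785), np.float64(-0.0201))
tipR 0.2 (np.float64(-0.08), np.float64(-0.027))
top tips 0.185 (np.float64(-0.0774), np.float64(0.0213)) (np.float64(-0.0797), np.float64(-0.0174))
top tips 0.19 (np.float64(-0.0788), np.float64(0.0203)) (np.float64(-0.0811), np.float64(-0.0181))
top tips 0.195 (np.float64(-0.0801), np.float64(0.0193)) (np.float64(-0.0824), np.float64(-0.0189))
top tips 0.2 (np.float64(-0.0815), np.float64(0.0183)) (np.float64(-0.0838), np.float64(-0.0197))
gray tips side (np.float64(-0.0686), np.float64(0.1132)) (np.float64(-0.0678), np.float64(0.0756)) (np.float64(-0.0664), np.float64(-0.0824))
gray tips top [(np.float64(-0.068), np.float64(0.1197)), (np.float64(-0.0699), np.float64(0.0804)), (np.float64(-0.0694), np.float64(-0.0813)), (np.float64(-0.0691), np.float64(-0.1179))]
```

>>> play_rows:
  targets:
    - [0.25,0.5,0,0,0,0,255]
    - [0.25,0.5,0,0,0,0,255]
    - [0,0.5,0,0,0,0,255]
    - [0,0.5,0,0,0,0,255]
    - [0,0,0,0,0,0,255]
    - [0,0,0,0,0,0,255]

```text
time: 10.8
tcp_pos: [0.5049, 0.0757, 0.2469]
tcp_rot: [0.0, 0.673, 0.74, -0.001]
force: [-0.3, 0.1, -4.9]
width: 0.35
```

```bash
python3 -c "
from st import *
o,r=st()
a=ctrl.grab_frame('side');b=ctrl.grab_frame('top')
cv2.imwrite('pics/side3.png',a);cv2.imwrite('pics/top3.png',b)
f=lambda im,x0,y0,w,h,s:cv2.resize(im[y0:y0+h,x0:x0+w],None,fx=s,fy=s,interpolation=cv2.INTER_CUBIC)
cv2.imwrite('pics/c9.png',f(a,290,110,150,130,5))
cv2.imwrite('pics/c10.png',f(b,170,100,150,130,5))
"
```

```text
t 10.8 tcp [0.5049 0.0757 0.2469] rack xy -0.1034 0.0027 ytool deg 5.42 zt [-0.0006 -0.0011 -1.    ] F rack [-0.34  0.11 -4.88] T [-0.1358  0.1008  0.0348] w 32.2
```

View pics/c9.png

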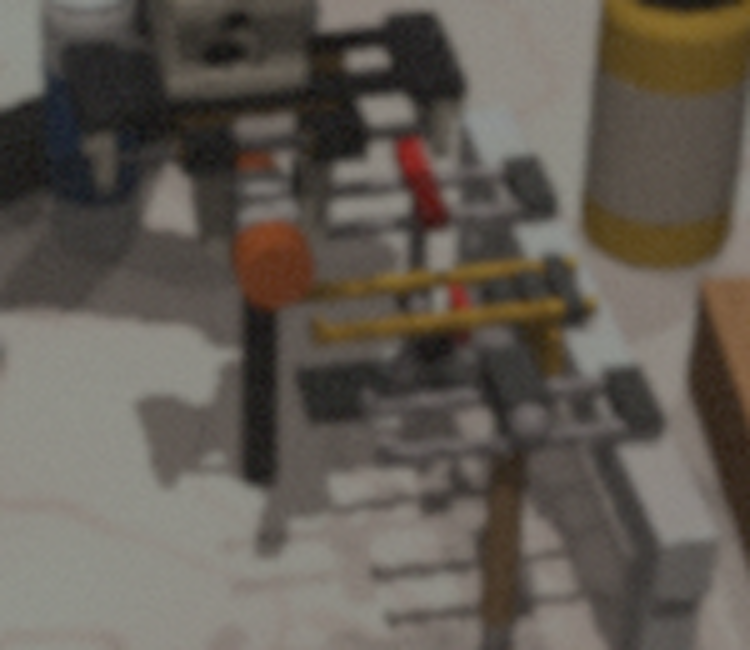

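View pics/c10.png

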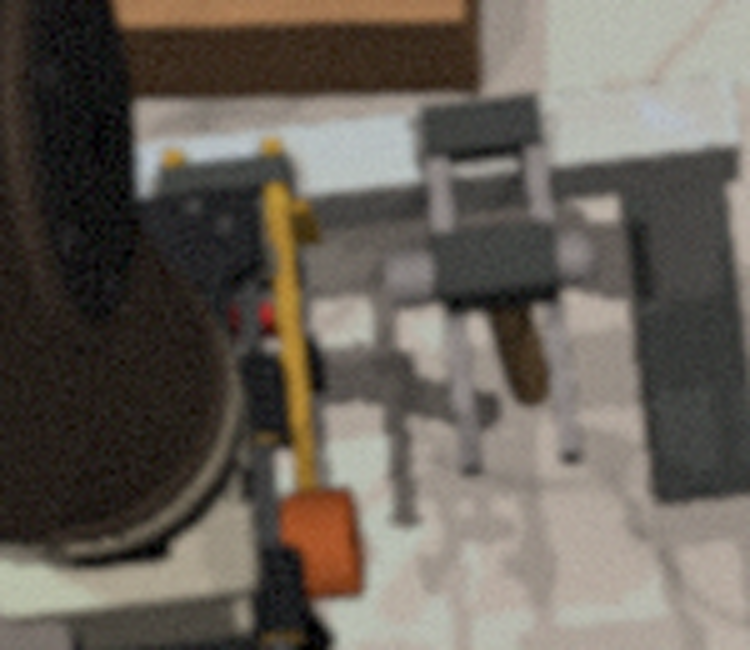

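```bash
python3 -c "
from st import *
rk=lambda P:(round(c*(P[0]-O[0])+s*(P[1]-O[1]),4),round(-s*(P[0]-O[0])+c*(P[1]-O[1]),4))
f=lambda q:(q[0]/5+170,q[1]/5+100)
g=lambda q:(q[0]/5+290,q[1]/5+110)
for z in(.23,.247,.267): print(z,'end',rk(plane('top',*f((359,540)),z)),'topright corner',rk(plane('top',*f((350,490)),z)),'inner',rk(plane('top',*f((283,500)),z)))
print('armR',[rk(plane('top',*f(q),.194)) for q in((308,480),(280,190))])
print('bumper',rk(plane('top',*f((252,318)),.175)))
print('face center side',[rk(plane('side',*g((276,265)),z)) for z in(.247,)])
print('foot', rk(plane('side',*g((260,480)),.085)))
m=(2*np.array((.0,.0)))
print('armR0,L0',[rk(plane('top',*( (q[0]/3.3+100,q[1]/3.3+110)),.194)) for q in((434,308),(412,65),(366,312),(345,72))])
"
```

```text
0.23 end (np.float64(-0.1015), np.float64(-0.0419)) topright corner (np.float64(-0.0828), np.float64(-0.0405)) inner (np.float64(-0.0836), np.float64(-0.0164))
0.247 end (np.float64(-0.1059), np.float64(-0.0442)) topright corner (np.float64(-0.0876), np.float64(-0.0428)) inner (np.float64(-0.0884), np.float64(-0.0192))
0.267 end (np.float64(-0.111), np.float64(-0.0469)) topright corner (np.float64(-0.0932), np.float64(-0.0455)) inner (np.float64(-0.094), np.float64(-0.0226))
armR [(np.float64(-0.0669), np.float64(-0.0203)), (np.float64(0.0483), np.float64(-0.0202))]
bumper (np.float64(0.0056), np.float64(-0.0018))
face center side [(np.float64(-0.1043), np.float64(-0.0342))]
foot (np.float64(-0.1051), np.float64(-0.0019))
armR0,L0 [(np.float64(-0.081), np.float64(-0.0189)), (np.float64(0.0653), np.float64(-0.0195)), (np.float64(-0.0787), np.float64(0.0194)), (np.float64(0.0655), np.float64(0.0194))]
```

>>> play_rows:
  targets:
    - [0,0.4,0,0,0,0,255]
    - [0,0.5,0,0,0,0,255]
    - [0,0.5,0,0,0,0,255]
    - [0,0.5,0,0,0,0,255]
    - [0,0.4,0,0,0,0,255]
    - [0,0,0.2,0,0,0,255]
    - [0,0,0.2,0,0,0,255]
    - [0,0,0.2,0,0,0,255]
    - [0,0,0.1,0,0,0,255]
    - [0,0,0,0,0,0,255]
    - [0,0,0,0,0,0,255]

```text
time: 12.0
tcp_pos: [0.5618, 0.0817, 0.2298]
tcp_rot: [-0.0, 0.673, 0.74, 0.0]
force: [-0.3, -0.7, -4.6]
width: 0.347
```

```bash
python3 -c "
from st import *
o,r=st()
a=ctrl.grab_frame('side');b=ctrl.grab_frame('top')
f=lambda im,x0,y0,w,h,s:cv2.resize(im[y0:y0+h,x0:x0+w],None,fx=s,fy=s,interpolation=cv2.INTER_CUBIC)
cv2.imwrite('pics/c11.png',np.hstack([f(a,320,120,100,120,4),f(b,180,100,100,120,4)]))
st()
"
```

```text
t 12.0 tcp [0.5618 0.0817 0.2298] rack xy -0.0462 0.0033 ytool deg 5.47 zt [ 0.0001  0.0002 -1.    ] F rack [-0.33 -0.69 -4.58] T [-0.0588  0.0403 -0.008 ] w 31.9
t 12.1 tcp [0.562  0.0817 0.23  ] rack xy -0.046 0.0033 ytool deg 5.47 zt [ 0.0004  0.0003 -1.    ] F rack [-0.15  0.82 -4.63] T [-0.0381  0.0256  0.0103] w 32.2
```

View pics/c11.png

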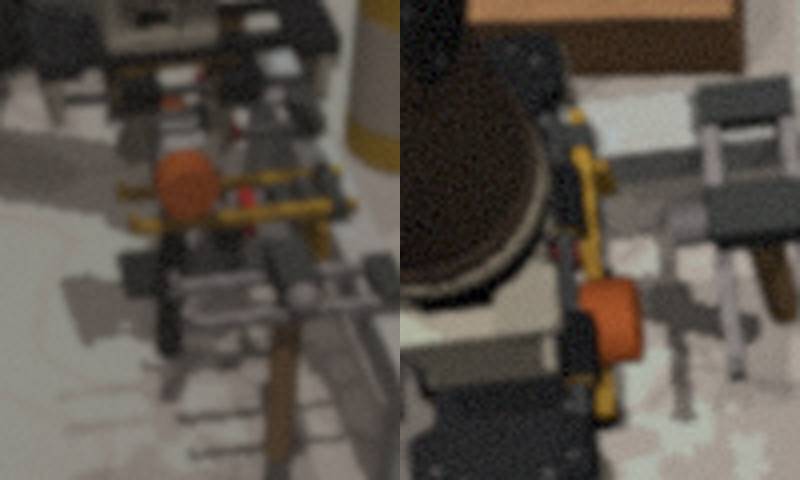

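>>> play_rows:
  targets:
    - [0,0,0.06,0,0,0,255]
    - [0,0,0.06,0,0,0,255]
    - [0,0,0.04,0,0,0,255]
    - [0,0,0.04,0,0,0,255]
    - [0,0,0.04,0,0,0,255]
    - [0,0,0.04,0,0,0,255]
    - [0,0,0,0,0,0,255]

```text
time: 12.8
tcp_pos: [0.5619, 0.0817, 0.2226]
tcp_rot: [-0.0, 0.673, 0.74, -0.0]
force: [-0.1, -0.1, -4.1]
width: 0.348
```

```bash
python3 -c "
from st import *
st()"
```

```text
t 12.8 tcp [0.5619 0.0817 0.2226] rack xy -0.0461 0.0032 ytool deg 5.46 zt [-0.0002 -0.     -1.    ] F rack [-0.13 -0.12 -4.13] T [-0.0778  0.0607 -0.0252] w 32.0
```

>>> play_rows:
  targets:
    - [0,0,0.04,0,0,0,255]
    - [0,0,0.04,0,0,0,255]
    - [0,0,0,0,0,0,255]

```text
time: 13.1
tcp_pos: [0.5618, 0.0817, 0.2206]
tcp_rot: [-0.0, 0.673, 0.74, -0.0]
force: [0.2, -0.3, -4.3]
width: 0.351
```

>>> play_rows:
  targets:
    - [0,0,0.04,0,0,0,255]
    - [0,0,0.03,0,0,0,255]
    - [0,0,0,0,0,0,255]

```text
time: 13.4
tcp_pos: [0.5618, 0.0817, 0.2188]
tcp_rot: [-0.0, 0.673, 0.74, -0.0]
force: [-0.2, 0.1, -5.0]
width: 0.347
```

>>> play_rows:
  targets:
    - [0,0,0.04,0,0,0,255]
    - [0,0,0.03,0,0,0,255]
    - [0,0,0,0,0,0,255]

```text
time: 13.7
tcp_pos: [0.5619, 0.0817, 0.2171]
tcp_rot: [-0.0, 0.673, 0.74, -0.0]
force: [0.4, 0.5, -4.5]
width: 0.347
```

>>> play_rows:
  targets:
    - [0,0,0.03,0,0,0,255]
    - [0,0,0.02,0,0,0,255]
    - [0,0,0,0,0,0,255]

```text
time: 14.0
tcp_pos: [0.562, 0.0817, 0.2161]
tcp_rot: [0.0, 0.673, 0.74, 0.0]
force: [-0.5, 0.5, -1.5]
width: 0.347
```

>>> play_rows:
  targets:
    - [0,0,0.02,0,0,0,255]
    - [0,0,0,0,0,0,255]
    - [0,0,0,0,0,0,255]

```text
time: 14.3
tcp_pos: [0.562, 0.0817, 0.2157]
tcp_rot: [0.0, 0.673, 0.74, 0.0]
force: [-0.5, 0.1, -0.2]
width: 0.346
```

```bash
python3 -c "
from st import *
st()"
```

```text
t 14.3 tcp [0.562  0.0817 0.2157] rack xy -0.046 0.0033 ytool deg 5.47 zt [ 0.0002  0.0002 -1.    ] F rack [-0.49  0.19 -0.21] T [-0.1006  0.2695 -0.0406] w 31.9
```

>>> play_rows:
  targets:
    - [0,0.06,0,0,0,0,255]
    - [0,0.08,0,0,0,0,255]
    - [0,0.08,0,0,0,0,255]
    - [0,0.08,0,0,0,0,255]
    - [0,0.08,0,0,0,0,255]
    - [0,0,0,0,0,0,255]

```text
time: 14.9
tcp_pos: [0.5718, 0.0826, 0.2155]
tcp_rot: [0.0, 0.673, 0.74, 0.0]
force: [-1.4, -0.0, 0.4]
width: 0.346
```

```bash
python3 -c "
from st import *
st()"
```

```text
t 14.9 tcp [0.5718 0.0826 0.2155] rack xy -0.0361 0.0033 ytool deg 5.47 zt [ 0.0005 -0.0001 -1.    ] F rack [-1.35  0.11  0.39] T [-0.0668  0.4056 -0.0169] w 31.9
```

>>> play_rows:
  targets:
    - [0,0.08,0,0,0,0,255]
    - [0,0.08,0,0,0,0,255]
    - [0,0,0,0,0,0,255]

```text
time: 15.2
tcp_pos: [0.5757, 0.083, 0.2155]
tcp_rot: [0.0, 0.673, 0.74, 0.0]
force: [-1.6, 0.7, 0.1]
width: 0.349
```

>>> play_rows:
  targets:
    - [0,0.08,0,0,0,0,255]
    - [0,0.08,0,0,0,0,255]
    - [0,0,0,0,0,0,255]

```text
time: 15.5
tcp_pos: [0.5797, 0.0834, 0.2155]
tcp_rot: [0.0, 0.673, 0.74, 0.0]
force: [-1.5, 0.0, 0.2]
width: 0.345
```

>>> play_rows:
  targets:
    - [0,0.06,0,0,0,0,255]
    - [0,0.06,0,0,0,0,255]
    - [0,0,0,0,0,0,255]

```text
time: 15.8
tcp_pos: [0.5822, 0.0835, 0.2154]
tcp_rot: [-0.0, 0.673, 0.74, -0.0]
force: [-3.6, -1.0, 0.5]
width: 0.346
```

>>> play_rows:
  targets:
    - [0,0.06,0,0,0,0,255]
    - [0,0.08,0,0,0,0,255]
    - [0,0.08,0,0,0,0,255]
    - [0,0,0,0,0,0,255]

```text
time: 16.2
tcp_pos: [0.5869, 0.0834, 0.2151]
tcp_rot: [-0.001, 0.673, 0.74, -0.001]
force: [-6.7, -2.0, 2.5]
width: 0.344
```

>>> play_rows:
  targets:
    - [0,0.08,0,0,0,0,255]
    - [0,0.08,0,0,0,0,255]
    - [0,0,0,0,0,0,255]

```text
time: 16.5
tcp_pos: [0.5909, 0.0837, 0.2152]
tcp_rot: [-0.001, 0.673, 0.74, -0.001]
force: [-6.0, -2.8, 1.7]
width: 0.347
```

>>> play_rows:
  targets:
    - [-0.03,0.06,0,0,0,0,255]
    - [-0.03,0.06,0,0,0,0,255]
    - [0,0,0,0,0,0,255]

```text
time: 16.8
tcp_pos: [0.5946, 0.0832, 0.2153]
tcp_rot: [-0.0, 0.673, 0.74, -0.0]
force: [-4.3, -0.6, 1.7]
width: 0.35
```

```bash
python3 -c "
from st import *
st()"
```

```text
t 16.8 tcp [0.5946 0.0832 0.2153] rack xy -0.0134 0.0017 ytool deg 5.45 zt [-0.0009 -0.     -1.    ] F rack [-4.3  -0.22  1.66] T [-0.2874  1.1997 -0.0392] w 32.2
```

>>> play_rows:
  targets:
    - [0,0.08,0,0,0,0,255]
    - [0,0.08,0,0,0,0,255]
    - [0,0,0,0,0,0,255]

```text
time: 17.1
tcp_pos: [0.5994, 0.0838, 0.2156]
tcp_rot: [0.0, 0.673, 0.74, 0.0]
force: [-2.1, -0.4, 0.5]
width: 0.348
```

```bash
python3 -c "
from st import *
st()"
```

```text
t 17.1 tcp [0.5994 0.0838 0.2156] rack xy -0.0086 0.0018 ytool deg 5.47 zt [ 0.0009 -0.     -1.    ] F rack [-2.1  -0.23  0.52] T [-0.2348  0.6175 -0.0172] w 32.0
```

>>> play_rows:
  targets:
    - [0,0.04,0,0,0,0,255]
    - [0,0,0,0,0,0,255]
    - [0,0,0,0,0,0,255]

```text
time: 17.4
tcp_pos: [0.6, 0.0838, 0.2155]
tcp_rot: [0.0, 0.673, 0.74, 0.0]
force: [-2.9, -0.5, 0.3]
width: 0.347
```

```bash
python3 -c "
from st import *
st()
a=ctrl.grab_frame('side');b=ctrl.grab_frame('top')
f=lambda im,x0,y0,w,h,s:cv2.resize(im[y0:y0+h,x0:x0+w],None,fx=s,fy=s,interpolation=cv2.INTER_CUBIC)
cv2.imwrite('pics/c12.png',np.hstack([f(a,320,120,100,120,4),f(b,180,100,100,120,4)]))
"
```

```text
t 17.4 tcp [0.6    0.0838 0.2155] rack xy -0.0079 0.0018 ytool deg 5.47 zt [ 0.0003  0.     -1.    ] F rack [-2.93 -0.2   0.32] T [-0.2024  0.8072 -0.0126] w 31.9
```

View pics/c12.png

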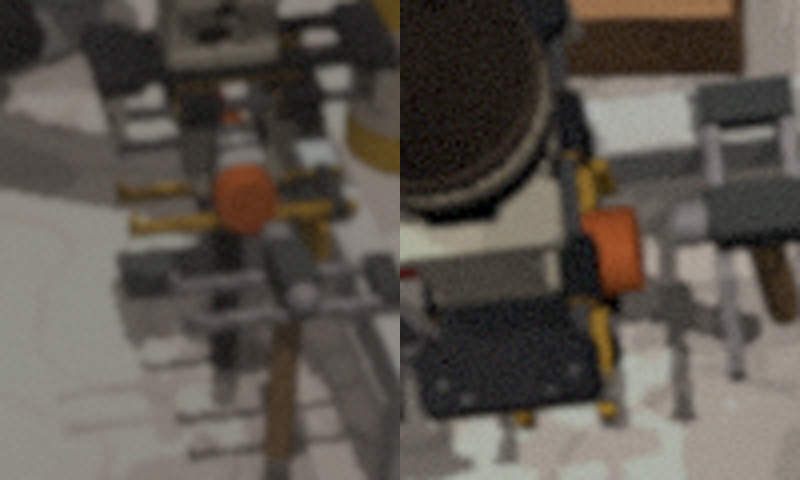

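>>> play_rows:
  targets:
    - [0,0,0,0,0,0,200]
    - [0,0,0,0,0,0,175]
    - [0,0,0,0,0,0,168]
    - [0,0,0,0,0,0,164]
    - [0,0,0,0,0,0,160]
    - [0,0,0,0,0,0,156]
    - [0,0,0,0,0,0,150]
    - [0,0,0,0,0,0,144]
    - [0,0,0,0,0,0,138]
    - [0,0,0,0,0,0,132]
    - [0,0,0,0,0,0,132]
  force: 5

```text
time: 18.6
tcp_pos: [0.5999, 0.0838, 0.2155]
tcp_rot: [0.0, 0.673, 0.74, 0.0]
force: [-0.5, 0.0, -0.2]
width: 0.481
```

```bash
python3 -c "
from st import *
st()
a=ctrl.grab_frame('side')
f=lambda im,x0,y0,w,h,s:cv2.resize(im[y0:y0+h,x0:x0+w],None,fx=s,fy=s,interpolation=cv2.INTER_CUBIC)
cv2.imwrite('pics/c13.png',f(a,320,120,100,120,5))
"
```

```text
t 18.6 tcp [0.5999 0.0838 0.2155] rack xy -0.0081 0.0018 ytool deg 5.47 zt [ 0.0001  0.     -1.    ] F rack [-0.47  0.06 -0.17] T [-0.0603  0.001   0.0001] w 44.2
```

View pics/c13.png

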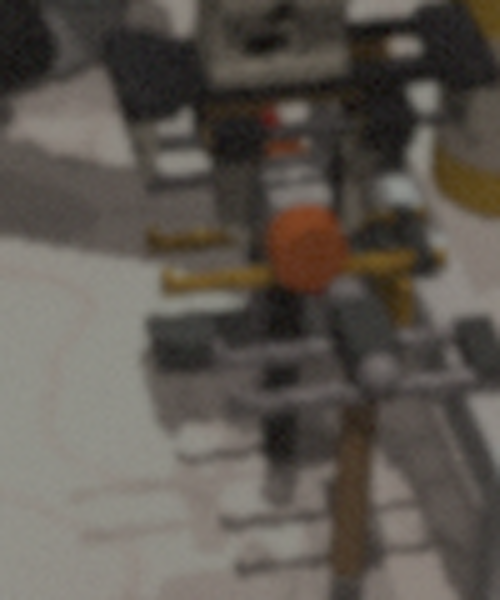

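>>> play_rows:
  targets:
    - [0,0,-0.2,0,0,0,132]
    - [0,0,-0.3,0,0,0,132]
    - [0,0,-0.5,0,0,0,132]
    - [0,0,-0.6,0,0,0,132]
    - [0,0,-0.6,0,0,0,132]
    - [0,0,-0.6,0,0,0,132]
    - [0,-0.5,-0.6,0,0,0,132]
    - [0,-0.8,-0.4,0,0,0,132]
    - [0,-0.8,0,0,0,0,132]
    - [0,-0.8,0,0,0,0,132]
    - [0,-0.8,0,0,0,0,132]
    - [0,-0.8,0,0,0,0,132]

```text
time: 19.85
tcp_pos: [0.4874, 0.0727, 0.3115]
tcp_rot: [0.0, 0.673, 0.74, 0.001]
force: [-0.5, -0.2, 1.0]
width: 0.482
```

>>> play_rows:
  targets:
    - [-0.8,-0.6,0,0,0,0,132]
    - [-0.9,-0.4,0,0,0,0,132]
    - [-0.9,0,0,0,0,0,132]
    - [-0.9,0,0,0,0,0,132]
    - [-0.9,0,0,0,0,0,132]
    - [-0.9,0,0,0,0,0,132]
    - [-0.9,0,0,0,0,0,132]
    - [-0.9,0,0,0,0,0,132]
    - [-0.9,0,0,0,0,0,132]
    - [-0.9,0,0,0,0,0,132]
    - [-0.5,0,0,0,0,0,132]
    - [0,0,0,0,0,0,132]

```text
time: 21.05
tcp_pos: [0.485, -0.1666, 0.3113]
tcp_rot: [0.001, 0.674, 0.738, -0.0]
force: [0.1, 0.1, 0.3]
width: 0.479
```

```bash
python3 -c "
from st import *
st()
a=ctrl.grab_frame('side');b=ctrl.grab_frame('top')
cv2.imwrite('pics/top4.png',b);cv2.imwrite('pics/side4.png',a)
f=lambda im,x0,y0,w,h,s:cv2.resize(im[y0:y0+h,x0:x0+w],None,fx=s,fy=s,interpolation=cv2.INTER_CUBIC)
cv2.imwrite('pics/c14.png',np.hstack([f(a,320,120,100,120,4),f(b,140,100,100,120,4)]))
"
```

```text
t 21.05 tcp [ 0.485  -0.1666  0.3113] rack xy -0.1462 -0.2366 ytool deg 5.19 zt [ 0.0011 -0.0014 -1.    ] F rack [0.11 0.1  0.29] T [-0.087   0.0957  0.0079] w 44.1
```

View pics/c14.png

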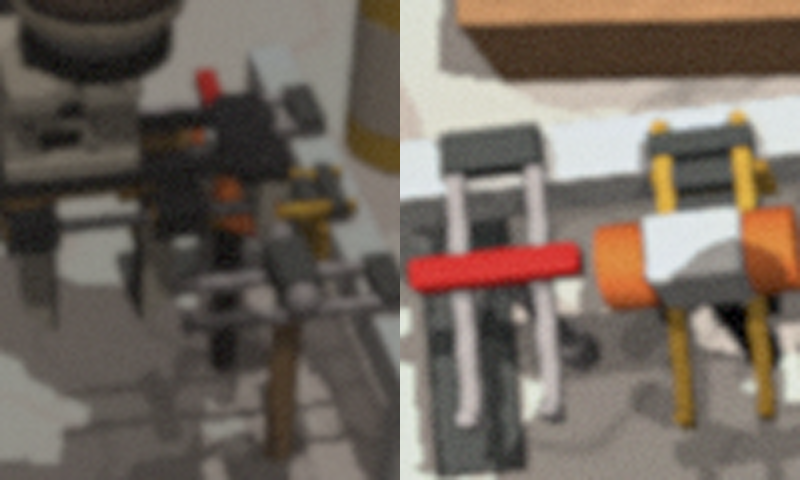

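```bash
python3 -c "
from st import *
rk=lambda P:(round(c*(P[0]-O[0])+s*(P[1]-O[1]),4),round(-s*(P[0]-O[0])+c*(P[1]-O[1]),4))
f=lambda q:((q[0]-400)/4+140,q[1]/4+100)
for q in((643,222),(738,210),(742,272),(645,280),(691,246)): print(rk(plane('top',*f(q),.238)))
print(rk(plane('top',*f((495,268)),.205)))
print('tkey before',rk(plane('top',162.9,166.4,.205)))
st();print(ctrl.job_done())
"
```

```text
(np.float64(0.0018), np.float64(0.0209))
(np.float64(0.0024), np.float64(-0.0219))
(np.float64(-0.0268), np.float64(-0.0211))
(np.float64(-0.0254), np.float64(0.0222))
(np.float64(-0.012), np.float64(0.0005))
(np.float64(0.0005), np.float64(0.098))
tkey before (np.float64(0.0018), np.float64(0.0995))
t 21.15 tcp [ 0.4853 -0.1638  0.3108] rack xy -0.1457 -0.2339 ytool deg 5.38 zt [ 0.0004 -0.     -1.    ] F rack [-0.05 -0.39  0.26] T [-0.1069 -0.0022  0.0311] w 44.4
the job is handed in; nothing more can be done
None
```

The mallet is hanging released on the middle yellow hook, and the job was handed in at about 21 s. No verdict was reported.

**What I did:**
- I gripped the orange-faced mallet across its aluminium block and lifted it upright from the caddy.
- I felt the arms at about 195 mm, 5 mm above nominal. I set the head down about 20 mm short of the catch, with the rack carrying about 4 N.
- I slid it back and met the catch balls about 27 mm short of the nominal seat. That puts the real seat about 9 mm in front of nominal.
- While parting the balls, a sideways force of about 2 N showed up, so I shifted the mallet 1.5 mm sideways.
- I pushed on to the bumper, where the force was about 3 N. The highest force I read on the tool was about 7 N.
- I opened the fingers a little at a time, then withdrew upwards.

**Last checks:**
- **Forces:** the tool reads about zero and the arm is well clear of the rack.
- **Top view:** the head sits level on both arms, centred to within 1 mm sideways. The T-key moved no more than about 2 mm in the image, which is within measuring error. The ball-pein hammer looked undisturbed by eye; I did not measure it.
- **Disagreement:** the camera puts the head centre at x = -12 mm, while the arm's position at release gave -8 mm. Both are within the ±18 mm limit.
- **Not confirmed:** the bumper was hidden in the last pictures. That it stays pushed back (about 4 mm) is inferred from the release position and the felt forces, not seen. If the camera's -12 mm were exact, the handle would only just be touching it.

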